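# Hold a bicycle dropout through the guard window against the finishing pad

## Task

Slide the yellow shutter of the green finishing station fully open, then take the bicycle dropout out of its wooden rack and pass its forked end down through the narrow guard window. Press it gently onto the sprung pad inside until the pad has given about half of its travel, never all of it, and finish while still gripping the dropout upright and holding it still there: do not let go. Leave the red tube shell, the oil can and the aluminium cup where they stand.

Things in the scene. Friction and masses are not known exactly. Their poses are not given: they have to be found in the camera images.
- station: green finishing station fixed to the bench, a box 160 (x) x 200 (y) x 120 mm high with an aluminium guard plate on top and a round motor (84 mm) on its +x face reaching 87 mm out; origin at the centre of its underside. It turns about z only, by up to 0.35 rad; x points roughly away from the robot
- window (a point): centre of the guard window in the top face of the guard plate, 120 mm above the bench, right above the station's origin; axes as the station's. A through slot 10 mm (x) by 42 mm (y) with a 3 mm lead-in chamfer in a plate 6 mm thick; hollow below. Hidden under the shutter at the start. Two rails 6 mm wide and high run along y at x = +-26 mm
- shutter (a joint): travel of the yellow shutter plate (46 x 62 x 3 mm, lying on the guard plate) along the station's +y, in m: 0 covers the window, 0.060 is fully open (stop). It slides with about 2 N of friction and stays where it is left
- shutter_tab (a point): centre of the top of the red upright tab on the shutter, 31 mm above the guard plate (151 mm above the bench); the tab is 12 mm (station x) by 26 mm (y) and 28 mm high, and moves with the shutter; with the shutter shut it lies 17 mm to +y of the window's centre
- pad (a joint): how far the orange sprung pad in the station is pressed down, in m: 0 at rest, 0.014 at its stop. At rest its top (50 x 70 mm) lies 58 mm below the guard plate's top face, straight below the window. It pushes back with about 3 N at first and 0.7 N more per mm (8 N at half travel). A red pointer on the station's +x face sinks with it; the green band there marks half travel
- dropout: flat steel bicycle dropout, 120 mm tall, 0.22 kg (+-25 %), standing forked end down in the rack; origin at the centre of its lower end, z up along it. Blade 8 mm thick (x), 38 mm wide (y), from 0 to 78 mm, with a 12 mm wide fork gap in the lowest 26 mm. Red head 12 mm thick (x), 52 mm wide (y), from 78 to 120 mm, too wide for the window. It may enter either way round (half turn about z)
- dropout_tip (a point): centre of the lower (forked) end of the dropout, same point as its origin
- dropout_grip (a point): centre of the dropout's red head, 101 mm above its lower end: a good grasp point, fingers closing across the 12 mm thickness (dropout x)
- rack: wooden rack block fixed to the bench, 120 (x) x 110 (y) x 45 mm high, turned about z by up to 0.35 rad; origin at the centre of its underside. Three slots 11 mm (x) by 41 mm (y), 35 mm deep, 40 mm apart along x; the dropout stands in the middle one, its axes parallel to the rack's, on a floor 10 mm above the bench. Rack and station swap sides (left or right) between runs
- shell: red upright tube (bottom bracket shell), 42 mm across, 68 mm tall, loose, bystander; origin at the centre of its underside
- oilcan: pale can with a blue band, 54 mm across, 140 mm tall, loose, bystander; origin at the centre of its underside
- cup: flat aluminium ring (headset cup), 48 mm across, 14 mm tall, loose, bystander; origin at the centre of its underside
Mind the look-alikes: they are no part of the job. Of the things like the rack, leave any that is turquoise; of the rest the smaller one is meant.

How it is judged (in metres and radians):
On the way, in this order (a step that is already met when the one before it is completed fails the run):
1. the shutter is slid fully open (at least 52 of its 60 mm) while the dropout still stands in the rack (value of joint shutter above 0.052 m and z of dropout_tip in the frame of rack below 0.03 m), for 0.1 s.
2. the dropout is lifted clear of the rack in the fingers (z of dropout_tip in the frame of rack above 0.055 m and contact force between the fingers and dropout above 1 N), for 0.1 s.
At the end, for the whole second after the job is handed in: Shutter open at least 52 mm; the forked end at least 60.5 mm below the guard's top face, within 6 mm (x) and 7 mm (y) of the window centre; dropout upright within 0.15 rad, under 0.02 m/s, gripped with over 2 N; pad pressed down 3.5 to 10.5 of its 14 mm (value of joint shutter above 0.052 m and z of dropout_tip in the frame of window below -0.0605 m and x of dropout_tip in the frame of window between -0.006 and 0.006 m and y of dropout_tip in the frame of window between -0.007 and 0.007 m and angle between dropout's own z axis and vertical below 0.15 rad and value of joint pad between 0.0035 and 0.0105 m and contact force between the fingers and dropout above 2 N and linear speed of dropout below 0.02 m/s); the arm keeps its last pose, push and grip.
It fails at once if the red tube shell is moved by more than 20 mm (distance of shell from where it was at the start of the episode above 0.02 m).
It fails at once if the oil can is moved by more than 20 mm (distance of oilcan from where it was at the start of the episode above 0.02 m).
It fails at once if the aluminium cup is moved by more than 20 mm (distance of cup from where it was at the start of the episode above 0.02 m).
It fails at once if the pad is pushed through all its travel (over 13.5 mm) (value of joint pad above 0.0135 m).
It also fails if it takes over 64 s, if anything falls off the work surface, if the arm or the gripper's body presses on something with over 40 N, if the wrist force passes 120 N, or if a joint passes its speed limit or range.

## Robot

A 6-joint arm with a two-finger parallel gripper is mounted at the origin on the work surface. World frame = base frame: x ahead of the robot, y to its left, z up, the work surface at z = 0. Lengths are in m, angles in degrees, forces in N, time in s.
With the tool pointing down it reaches from about 0.35 to 0.925 m from the base axis. Payload 6.4 kg.
Tool frame: the origin (TCP) lies between the finger pads; the fingertips stand r.tip_extent ahead of it and the grasp point (between the pads) lies 8 mm behind it (r.tip_extent is the distance from the TCP to the fingertips, in m); z points along the fingers, y is the line along which they close (so a half turn about z gives the same grasp; the last joint's range is limited). The gripper opens to 85 mm and grips with 20 to 120 N. Pads are 22 mm wide; open, the fingers measure 114 mm over their backs; the gripper's body (76 mm by 85 mm) begins 54 mm behind the grasp point. The pads swing forward as they close: fully open they stand 13 mm farther back than shut.
Start: joints at [-75.522, 14.043, 89.255, -0, 76.702, -9.975], TCP at [0.269, -0.592, 0.242] pointing down, gripper open.
Joint ranges: [-179.41, 179.41], [-58.25, 129.5], [7.25, 145.43], [-54.29, 234.29], [11.92, 165.04], [-157.13, 157.13]. Speed limits (degrees/s): [147.25, 147.25, 180, 180, 180, 180].

## Interface

Orientations are given as [roll, pitch, yaw] about the fixed x, y, z axes, in that order (R = Rz(yaw) Ry(pitch) Rx(roll)).
In Python, from rig import status, optics, r, finder gives the robot as it stands. The module is installed in compiled form; this text tells all that it offers.
- The arm moves only by the tool servo_tool, never from a script. Its arguments are lists of equal length, an entry for each row: "travel": the shift along the tool's x, y, z in cm, a list of three; "twist": the turn about the tool's z in degrees. A call has 1 to 8 rows; each row shifts and turns the commanded pose from where the row before left it, along the tool's axes as they then stand; what a row does not reach is not made up. A row lasts 1/12 s, in which the tool goes at most 41.7 mm and 7.16 degrees, less where a joint would pass 70% of its speed; a pose out of reach is approached as far as the arm can. A call with a gripper value outside its range is refused whole. "hand" is the opening, from 0 (shut) to 1 (fully open), set as the call begins (left out, the last holds). The fingers move at their own pace and stop on an object; "force" is the grip in N (left out, the last holds). Time passes only in rows, so rows that do not move let the fingers close. It gives the time, the measured TCP pose, the force, the opening and the grip force at its end, in the units of the state.
- status.get_state(): the state, without advancing time (a new reading comes with each control period).
- optics.read_camera(name): name is "scene" or "top"; returns a dict with "color" (420x560x3 uint8, red, green, blue), "depth" (420x560 float32, m along the optical axis (not along the pixel's ray), 0 where there is no reading), "fx", "fy", "cx", "cy" (pixels), "rvec" (rotation vector, rad) and "tvec" (3), from world to camera coordinates, as OpenCV has them. Camera axes: x right, y down, z forward; pixel columns grow to the right and rows downward; lengths in m; the calibration is good to about 2 mm. A picture is of the moment at which its call begins.
- r.job_done(): hands the job in; it is judged then, once.
Trained networks look in the newest picture that a camera, given by its name, has taken for a name from the list of things; names that differ only in an ending like _2 or _b are one class to them, and where a whole thing is asked for, a point or a joint stands for the part that bears it (a point fixed in the world has none). Each returns a list of dicts, best first, with "confidence" (0 to 1); they miss things now and then, are a little off and sometimes report something else, mostly with a low value. They report only what shows in the picture. A call takes as long as a camera call. They do not tell look-alikes from the thing itself.
- finder.spot_in(camera, label): "box" ([left, top, width, height] in pixels, round what is visible of it).
- finder.cut_out(camera, label): "region" (420x560 bool, what is visible of it) and "box" ([left, top, width, height] in pixels, round what is visible of it).
- finder.spot_point(camera, label): "at" ([column, row] in pixels: a listed point, or the origin of a listed thing).
The state is a dict: "t": time; "qpos": joint angles; "dq": joint speeds; "effort": joint torques, N m; "tool_pos": TCP position; "eef_rot": TCP orientation; "ft_force": force on the tool from outside, world axes, zero at the start; "moment": the same for the moment, N m; "opening": finger opening in m; "grasp_force": force on a finger pad.
Only numpy, scipy, OpenCV 4.12 (cv2) and the standard library are available. Lean on these libraries where they do the work, as an engineer would, in place of code of your own. Each camera call takes 0.05 s, during which the arm holds its last target. There are 200 camera calls.

## Working session

There is one attempt and no reset: what is moved stays moved. The work goes in short steps, Python scripts to look and compute and a tool call to move; the robot and the scene stay as the last step left them, time stands still between calls to the robot, and variables do not carry over. Pictures are saved under pics/ and viewed, at most 10 in all, crops included, and the job is handed in when it is done.

Besides the shell and the picture viewer there is one more tool, called after "Emit:" in YAML: its name, and indented under it one key for each argument. servo_tool: Moves the arm, as the interface text tells. Its arguments: {"type":"object","properties":{"travel":{"type":"array","items":{"type":"array","items":{"type":"number"}}},"twist":{"type":"array","items":{"type":"number"}},"hand":{"type":"number"},"force":{"type":"number"}},"required":["travel","twist"]}

```bash
mkdir -p pics
cat > h.py <<'E'
import numpy as np, cv2
from rig import status, optics, r, finder
def cam(n):
    c=optics.read_camera(n); R=cv2.Rodrigues(np.array(c['rvec'],float))[0]; c['R']=R; c['t']=np.array(c['tvec'],float).ravel(); return c
def cloud(c):
    d=c['depth']; v,u=np.mgrid[:d.shape[0],:d.shape[1]]
    P=np.stack([(u-c['cx'])/c['fx']*d,(v-c['cy'])/c['fy']*d,d],-1)
    W=(P-c['t'])@c['R']; W[d<=0]=np.nan; return W
def ray(c,uv):
    d=np.array([(uv[0]-c['cx'])/c['fx'],(uv[1]-c['cy'])/c['fy'],1.])
    return -c['R'].T@c['t'], c['R'].T@d
def onz(c,uv,z):
    o,d=ray(c,uv); return o+d*(z-o[2])/d[2]
def tri(c1,u1,c2,u2):
    o1,d1=ray(c1,u1);o2,d2=ray(c2,u2)
    s=np.linalg.lstsq(np.stack([d1,-d2],1),o2-o1,rcond=None)[0]
    a=o1+d1*s[0];b=o2+d2*s[1]; return (a+b)/2,np.linalg.norm(a-b)
def proj(c,p):
    q=c['R']@np.array(p)+c['t']; return q[:2]/q[2]*[c['fx'],c['fy']]+[c['cx'],c['cy']]
E
python3 - <<'E'
from h import *
np.set_printoptions(precision=4,suppress=True)
S={n:cam(n) for n in('scene','top')}
print(status.get_state()['t'], r.tip_extent)
ims=[]
for n,c in S.items():
    cv2.imwrite(f'pics/{n}0.png',c['color'][:,:,::-1]); W=cloud(c); print(n,'cam at',-c['R'].T@c['t'])
    for l in ['station','rack','dropout','shell','oilcan','cup','shutter']:
        for o in finder.cut_out(n,l)[:3]:
            if o['confidence']<.2: continue
            p=W[o['region']]; p=p[~np.isnan(p[:,0])]
            print(n,l,round(o['confidence'],2),o['box'],'med',np.median(p,0) if len(p) else '', 'zmax',np.percentile(p[:,2],98) if len(p) else '')
    for l in ['window','shutter_tab','dropout_grip','dropout_tip','rack','station']:
        for o in finder.spot_point(n,l)[:3]:
            if o['confidence']>.2: 
                u=o['at']; print(n,'pt',l,round(o['confidence'],2),u,W[int(u[1]),int(u[0])])
E
```

```text
0.1 0.011
scene cam at [ 0.8718 -0.5402  0.6999]
scene station 0.69 [284.1, 91.4, 110.5, 97.0] med [0.5777 0.2094 0.0964] zmax 0.12581708999526667
scene rack 0.94 [62.5, 299.3, 121.7, 120.7] med [ 0.5224 -0.464   0.06  ] zmax 0.06250137149843932
scene rack 0.77 [253.9, 272.6, 82.9, 88.1] med [ 0.7115 -0.2304  0.0441] zmax 0.04687308337029494
scene rack 0.67 [166.5, 241.7, 80.2, 74.7] med [ 0.5396 -0.2597  0.0438] zmax 0.046753170815739785
scene dropout 0.84 [185.3, 235.1, 30.9, 38.1] med [ 0.5176 -0.2429  0.1023] zmax 0.13054679877138972
scene shell 0.69 [360.1, 193.1, 34.5, 60.1] med [0.7629 0.0064 0.0983] zmax 0.1410244385451658
scene shell 0.62 [233.5, 176.0, 19.9, 31.0] med [ 0.4481 -0.0201  0.0454] zmax 0.06874002735357214
scene oilcan 0.74 [233.1, 173.0, 19.7, 30.8] med [ 0.4493 -0.0197  0.0462] zmax 0.06825045129256654
scene oilcan 0.71 [359.2, 192.8, 32.0, 56.4] med [0.7627 0.0069 0.0972] zmax 0.14099929569235645
scene cup 0.56 [308.0, 228.4, 17.3, 18.5] med [ 0.6514 -0.0205  0.012 ] zmax 0.01551068723300473
scene shutter 0.71 [187.9, 237.7, 26.0, 39.2] med [ 0.5173 -0.2435  
[... 1401 characters left out ...]
.1239] zmax 0.15348710895554318
top pt window 0.7 [130.5, 232.1] [0.5436 0.2656 0.1266]
top pt window 0.61 [244.9, 276.6] [ 0.4405 -0.0101 -0.0018]
top pt shutter_tab 0.86 [116.8, 226.1] [0.5598 0.3041 0.1187]
top pt dropout_grip 0.75 [335.3, 245.8] [ 0.5114 -0.2429  0.1328]
top pt dropout_grip 0.27 [326.6, 248.5] [ 0.5125 -0.2302  0.0473]
top pt dropout_tip 0.43 [325.9, 248.4] [ 0.5133 -0.2285  0.0389]
top pt dropout_tip 0.28 [118.0, 230.2] [0.5449 0.2863 0.1531]
top pt rack 0.89 [327.1, 250.1] [ 0.5074 -0.233   0.0455]
top pt rack 0.68 [317.2, 179.1] [ 0.7018 -0.2091  0.0457]
top pt rack 0.59 [407.3, 246.3] [ 0.5193 -0.4496  0.0365]
top pt station 0.88 [146.6, 238.6] [0.5296 0.2273 0.1193]
```

View pics/scene0.png

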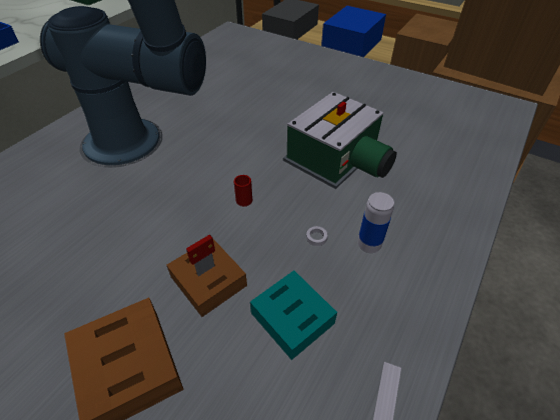

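View pics/top0.png

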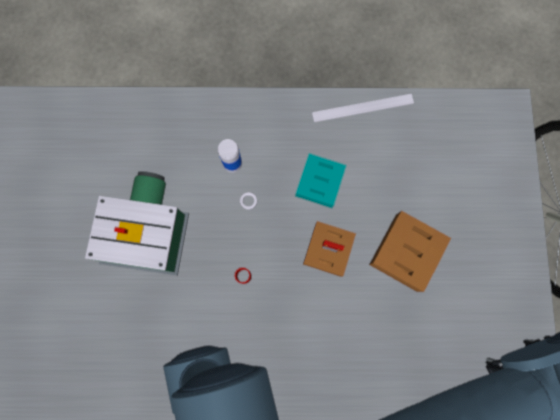

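The small wooden rack with the dropout is at scene (207,280) and top (330,248). Its look-alikes are a larger wooden rack at scene (126,368) / top (410,250) and a turquoise one at scene (298,320) / top (320,180). I choose the small wooden one. The station is at scene (335,135) / top (135,233), with its red tab at top (121,230). Next I'll measure more precisely and check a close crop.

```bash
cat > m.py <<'E'
from h import *
np.set_printoptions(precision=4,suppress=True)
def red(c): 
    i=c['color'].astype(int); return (i[...,0]>90)&(i[...,1]<60)&(i[...,2]<60)
def yel(c):
    i=c['color'].astype(int); return (i[...,0]>120)&(i[...,1]>90)&(i[...,2]<70)
def rect(P):
    (cx,cy),(w,h),a=cv2.minAreaRect((P[:,:2]*1000).astype(np.float32)); return cx/1000,cy/1000,w,h,a
def near(W,p,rad,z0,z1):
    return (np.hypot(W[...,0]-p[0],W[...,1]-p[1])<rad)&(W[...,2]>z0)&(W[...,2]<z1)
E
python3 - <<'E'
from m import *
for n in('scene','top'):
    c=cam(n); W=cloud(c)
    def show(k,m): print(n,k,m.sum(),rect(W[m]),'z',np.median(W[m][:,2]),'mean',W[m].mean(0), 'zr',np.percentile(W[m][:,2],[2,98]))
    show('guard',near(W,(.54,.24),.14,.114,.128))
    i=c['color'].astype(int); bright=(i.min(-1)>110)
    m=near(W,(.54,.24),.15,.112,.13)&bright; 
    show('guardbright',m)
    show('rack',near(W,(.512,-.238),.1,.038,.052))
    show('shutter',near(W,(.545,.265),.1,.11,.16)&yel(c))
    show('tab',near(W,(.545,.28),.1,.12,.17)&red(c))
    show('tabtop',near(W,(.545,.28),.1,.146,.17)&red(c))
    show('head',near(W,(.512,-.238),.1,.05,.17)&red(c))
    show('headtop',near(W,(.512,-.238),.1,.124,.17)&red(c))
    if n=='scene':
        a=cv2.resize(c['color'][220:325,150:265,::-1],None,fx=3.4,fy=4,interpolation=3); b=cv2.resize(c['color'][80:185,275,None] if 0 else c['color'][80:185,280:400,::-1],None,fx=3.3,fy=4,interpolation=3)
        cv2.imwrite('pics/c1.png',np.hstack([a,b])[:600,:800])
        print(c['fx'])
E
```

```text
scene guard 2881 (0.5456424560546875, 0.26566482543945313, 206.42312622070312, 162.01734924316406, 81.55812072753906) z 0.11962061607560494 mean [0.5487 0.2525 0.1201] zr [0.1158 0.1259]
scene guardbright 2009 (0.5451854248046875, 0.26641265869140623, 205.1407470703125, 160.74851989746094, 81.50330352783203) z 0.1193618964565561 mean [0.5485 0.2566 0.1194] zr [0.1173 0.1215]
scene rack 2246 (0.5142783203125, -0.24069424438476564, 110.82599639892578, 122.80525970458984, 71.92564392089844) z 0.0443878734286577 mean [ 0.5249 -0.2506  0.0443] zr [0.0394 0.0473]
scene shutter 155 (0.5447490234375, 0.26791290283203123, 57.76924133300781, 43.01773452758789, 87.24012756347656) z 0.12224115936488388 mean [0.5457 0.2641 0.1222] zr [0.1195 0.1242]
scene tab 23 (0.5474363403320313, 0.28432589721679685, 23.8009033203125, 11.362972259521484, 87.64706420898438) z 0.14993380990284008 mean [0.5482 0.2823 0.1456] zr [0.122  0.1516]
scene tabtop 19 (0.54880859375, 0.28444796752929685, 23.44097328186035, 7.883560657501221, 84.16683197021484) z 0.15033180310631872 mean [0.5482 0.2834 0.1501] zr [0.148  0
[... 1165 characters left out ...]
 0.2823607788085937, 23.46483039855957, 9.04050350189209, 80.56597900390625) z 0.1513626948891677 mean [0.5455 0.2811 0.1497] zr [0.1388 0.1543]
top tabtop 37 (0.5460679321289063, 0.28275006103515626, 22.657426834106445, 9.00907039642334, 80.11235809326172) z 0.15173896194338896 mean [0.5457 0.2824 0.1513] zr [0.1479 0.1545]
top head 118 (0.5129833374023437, -0.23948439025878906, 50.51504898071289, 11.230620384216309, 71.45364379882812) z 0.12900899147017808 mean [ 0.5118 -0.2393  0.126 ] zr [0.1018 0.1337]
top headtop 92 (0.5129562377929687, -0.23962405395507813, 50.181724548339844, 10.475207328796387, 73.07125091552734) z 0.1295536788214334 mean [ 0.5128 -0.2395  0.1298] zr [0.1251 0.1339]
```

View pics/c1.png

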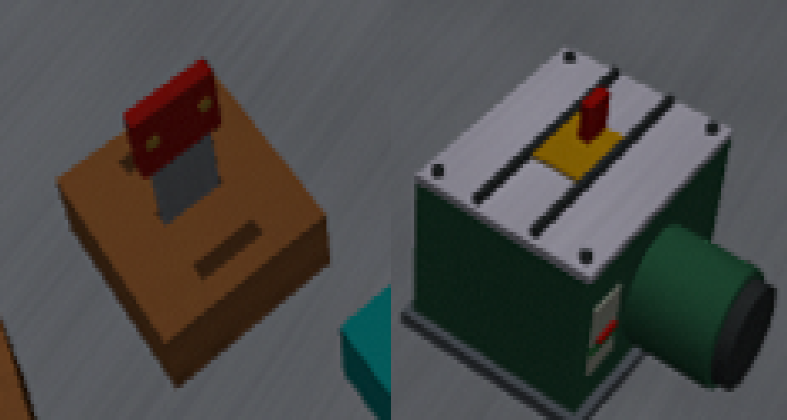

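The crop shows the dropout standing in the middle slot of the small wooden rack, and the station with its shutter shut. All the heights match the text. Next I'll plan the reach to the tab.

```bash
cat > g.py <<'E'
import sys
from m import *
from scipy.spatial.transform import Rotation as Ro
def go(x,y,z,yaw):
    s=status.get_state(); e=s['eef_rot']; p=np.array(s['tool_pos'])
    R=Ro.from_euler('xyz',e,degrees=True).as_matrix()
    d=R.T@(np.array([x,y,z])-p)*100
    # after twisting first
    cy=np.degrees(np.arctan2(R[1,0],R[0,0])); dyaw=(yaw-cy+90)%180-90; tw=-dyaw
    R2=R@Ro.from_euler('z',tw,degrees=True).as_matrix()
    print('t',round(s['t'],2),'pos',p,'rot',np.array(e),'q',np.array(s['qpos']),'f',np.array(s['ft_force']),'op',s['opening'],'gf',s['grasp_force'])
    print('cm before twist',d,'norm',np.linalg.norm(d),'| twist',tw,'| cm after twist',R2.T@(np.array([x,y,z])-p)*100)
if __name__=='__main__': go(*map(float,sys.argv[1:]))
E
python3 g.py .5475 .2823 .20 81.6
```

```text
t 1.5 pos [ 0.2691 -0.5917  0.2423] rot [179.9982  -0.0006  24.4543] q [-75.5212  14.0422  89.256    0.0009  76.7001  -9.9757] f [0.6353 0.6135 1.0938] op 0.08531263170304626 gf 0.0
cm before twist [ 61.5243 -68.0344   4.228 ] norm 91.82483983158505 | twist -57.14568875172688 | cm after twist [90.5297 14.7747  4.228 ]
```

Emit:
servo_tool:
  travel:
    - [2.55,-2.85,0]
    - [2.55,-2.85,0]
    - [2.55,-2.85,0]
    - [2.55,-2.85,0]
    - [2.55,-2.85,0]
    - [2.55,-2.85,0]
    - [2.55,-2.85,0]
    - [2.55,-2.85,0]
  twist: [0,0,0,0,0,0,0,0]
  hand: 1

```text
t: 2.17
tool_pos: [0.3606, -0.298, 0.2424]
eef_rot: [180.0, -0.0, 24.4]
ft_force: [0.9, 0.4, -0.1]
opening: 0.0856
grasp_force: 0.0
```

Emit:
servo_tool:
  travel:
    - [2.55,-2.85,0]
    - [2.55,-2.85,0]
    - [2.55,-2.85,0]
    - [2.55,-2.85,0]
    - [2.55,-2.85,0]
    - [2.55,-2.85,0]
    - [2.55,-2.85,0]
    - [2.55,-2.85,0]
  twist: [0,0,0,0,0,0,0,0]

```text
t: 2.83
tool_pos: [0.452, -0.0058, 0.2427]
eef_rot: [180.0, -0.1, 24.5]
ft_force: [1.3, -1.0, 0.4]
opening: 0.0853
grasp_force: 0.0
```

Emit:
servo_tool:
  travel:
    - [2.55,-2.85,0]
    - [2.55,-2.85,0]
    - [2.55,-2.85,0]
    - [2.55,-2.85,0]
    - [2.55,-2.85,0]
    - [2.55,-2.85,0]
    - [2.55,-2.85,0]
    - [2.55,-2.85,0]
  twist: [0,0,0,0,0,0,0,0]

```text
t: 3.5
tool_pos: [0.5432, 0.2864, 0.2423]
eef_rot: [180.0, -0.0, 24.5]
ft_force: [0.9, -0.1, -0.8]
opening: 0.0848
grasp_force: 0.0
```

Emit:
servo_tool:
  travel:
    - [0,0,0]
    - [0,0,0]
    - [0,0,0]
    - [0,0,0]
    - [0,0,0]
    - [0,0,0]
    - [0,0,0]
    - [0,0,0]
  twist: [-7.1,-7.1,-7.1,-7.1,-7.1,-7.1,-7.1,-7.1]

```text
t: 4.17
tool_pos: [0.543, 0.2843, 0.2423]
eef_rot: [180.0, -0.0, 81.6]
ft_force: [-0.3, 0.0, -0.7]
opening: 0.0851
grasp_force: 0.0
```

```bash
python3 g.py .5475 .2823 .141 81.6
```

```text
t 4.17 pos [0.543  0.2843 0.2423] rot [179.997   -0.0004  81.607 ] q [17.0479  9.1613 94.9008 -0.001  75.935  25.4411] f [-0.2665  0.0253 -0.6653] op 0.0851474984050739 gf 0.0
cm before twist [-0.1318  0.4702 10.1326] norm 10.144349340182812 | twist 0.007002341708513882 | cm after twist [-0.1317  0.4702 10.1326]
```

Emit:
servo_tool:
  travel:
    - [-0.1,0.47,2]
    - [0,0,2.5]
    - [0,0,2.5]
    - [0,0,2]
    - [0,0,1.1]
    - [0,0,0]
    - [0,0,0]
  twist: [0,0,0,0,0,0,0]

```text
t: 4.75
tool_pos: [0.5476, 0.2826, 0.1415]
eef_rot: [-180.0, 0.0, 81.3]
ft_force: [0.0, 0.4, 0.2]
opening: 0.0853
grasp_force: 0.0
```

Emit:
servo_tool:
  travel:
    - [0,0,0]
    - [0,0,0]
    - [0,0,0]
    - [0,0,0]
    - [0,0,0]
    - [0,0,0]
    - [0,0,0]
    - [0,0,0]
  twist: [0,0,0,0,0,0,0,0]
  hand: 0
  force: 30

```text
t: 5.42
tool_pos: [0.5476, 0.2826, 0.1417]
eef_rot: [180.0, -0.0, 81.3]
ft_force: [-1.0, 0.2, 3.1]
opening: 0.011
grasp_force: 32.7
```

Emit:
servo_tool:
  travel:
    - [0.8,0,0]
    - [0.9,0,0]
    - [0.9,0,0]
    - [0.9,0,0]
    - [0.9,0,0]
    - [0.9,0,0]
    - [0.6,0,0]
    - [0,0,0]
  twist: [0,0,0,0,0,0,0,0]

```text
t: 6.08
tool_pos: [0.556, 0.3392, 0.1416]
eef_rot: [-179.9, 0.5, 81.4]
ft_force: [-7.3, -14.9, 11.7]
opening: 0.0113
grasp_force: 33.9
```

Emit:
servo_tool:
  travel:
    - [0,0,0]
    - [0,0,0]
    - [0,0,0]
    - [0,0,0]
  twist: [0,0,0,0]

```text
t: 6.42
tool_pos: [0.556, 0.3392, 0.1416]
eef_rot: [-179.9, 0.4, 81.3]
ft_force: [-6.9, -12.7, 9.5]
opening: 0.0113
grasp_force: 33.7
```

Emit:
servo_tool:
  travel:
    - [0,0,0]
    - [0,0,0]
    - [0,0,0]
    - [0,0,0]
    - [0,0,0]
    - [0,0,0]
    - [0,0,-2]
    - [0,0,-3]
  twist: [0,0,0,0,0,0,0,0]
  hand: 1

```text
t: 7.08
tool_pos: [0.5542, 0.3401, 0.1876]
eef_rot: [-179.6, 0.2, 81.2]
ft_force: [-0.5, 0.6, -0.2]
opening: 0.0856
grasp_force: 0.0
```

Emit:
servo_tool:
  travel:
    - [0,0,-4]
    - [-4,0,-2]
    - [-4,0,0]
    - [-4,0,0]
    - [-4,0,0]
    - [-4,0,0]
    - [-4,0,0]
    - [-4,0,0]
  twist: [0,0,0,0,0,0,0,0]

```text
t: 7.75
tool_pos: [0.5138, 0.0653, 0.2501]
eef_rot: [180.0, -0.0, 81.3]
ft_force: [0.8, -0.8, 0.1]
opening: 0.0856
grasp_force: 0.0
```

```bash
python3 - <<'E'
from m import *
ims=[]
for n in('scene','top'):
    c=cam(n); W=cloud(c)
    def show(k,m):
        if m.sum()>3: print(n,k,m.sum(),rect(W[m]),'mean',W[m].mean(0))
    show('shutter',near(W,(.553,.32),.1,.11,.16)&yel(c))
    show('tab',near(W,(.555,.34),.08,.146,.17)&red(c))
    # guard dark pixels => slot: intersect rays with z=0.12
    i=c['color'].astype(int); ctr=np.array([.545,.2655])
    v,u=np.mgrid[:420,:560]; o=-c['R'].T@c['t']
    D=np.stack([(u-c['cx'])/c['fx'],(v-c['cy'])/c['fy'],np.ones_like(u,float)],-1)@c['R']
    X=o+D*((.12-o[2])/D[...,2])[...,None]
    a=np.radians(-8.4); d=X[...,:2]-ctr; sx=d[...,0]*np.cos(a)+d[...,1]*np.sin(a); sy=-d[...,0]*np.sin(a)+d[...,1]*np.cos(a)
    m=(abs(sx)<.018)&(abs(sy)<.027)
    g=i.mean(-1); bg=np.percentile(g[m],90); w=np.clip(bg-15-g,0,None)*m
    print(n,'bg',bg,'min',g[m].min(),'slot c (station frame mm)',(w*sx).sum()/w.sum()*1e3,(w*sy).sum()/w.sum()*1e3,'world',(w[...,None]*X).sum((0,1))/w.sum(), 'ext',sx[w>40].min(),sx[w>40].max(),sy[w>40].min(),sy[w>40].max())
    q=proj(c,[.545,.2655,.12]).astype(int); ims.append(cv2.resize(c['color'][q[1]-40:q[1]+40,q[0]-50:q[0]+50,::-1],None,fx=4,fy=4,interpolation=3))
    for l in ['window','shutter_tab']:
        for p in finder.spot_point(n,l)[:2]: print(n,l,round(p['confidence'],2),onz(c,p['at'],.12 if l=='window' else .151))
cv2.imwrite('pics/c2.png',np.hstack(ims))
E
python3 g.py .5135 -.2402 .20 72.1
```

```text
scene shutter 145 (0.5537573852539063, 0.32601165771484375, 58.08781051635742, 42.5590934753418, 83.25952911376953) mean [0.5536 0.3211 0.1222]
scene tab 19 (0.5558314819335938, 0.34095144653320314, 10.80592155456543, 25.124412536621094, 2.5791573524475098) mean [0.5557 0.3391 0.1502]
scene bg 142.0 min 13.0 slot c (station frame mm) 1.824115765504938 -3.9035316042432413 world [0.5462 0.2614 0.12  ] ext -0.0042385143806451565 0.008512750211977371 -0.023386576660405965 0.015819597633691493
scene window 0.64 [ 0.5739 -0.291   0.12  ]
top shutter 402 (0.5525802001953125, 0.324457763671875, 59.31018829345703, 47.984222412109375, 81.43912506103516) mean [0.5521 0.3221 0.1238]
top tab 33 (0.5539623413085938, 0.340194091796875, 22.008041381835938, 7.633328914642334, 86.66442108154297) mean [0.554  0.3391 0.1512]
top bg 214.0 min 96.33333333333333 slot c (station frame mm) -0.9366753338986306 -11.610911287452995 world [0.5424 0.2542 0.12  ] ext -0.01793348485215059 0.017762469057185135 -0.026951879415483777 0.019931033327675984
top window 0.91 [0.5423 0.2631 0.12  ]
top shutter_tab 0.64 [0.5556 0.343  0.151 ]
t 8.05 pos [0.5145 0.0675 0.25  ] rot [179.986   -0.0201  81.2974] q [ -5.0625  -4.168  107.8612   0.0197  76.2915   3.6355] f [-0.6204  1.0453  0.6119] op 0.08564991412621194 gf 0.0
cm before twist [-30.4369   4.5581   4.9927] norm 31.178656673729208 | twist 9.197369853366666 | cm after twist [-29.3171   9.3644   4.9927]
```

View pics/c2.png

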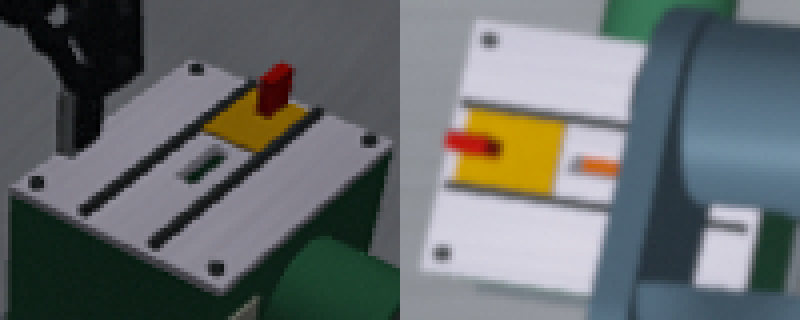

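The shutter is open: the tab moved about 58 mm and the dark slot shows at crop (203,163). Next is the dropout.

Emit:
servo_tool:
  travel:
    - [0,0,0]
    - [0,0,0]
    - [-3.6,1.15,0]
    - [-3.6,1.15,0]
    - [-3.6,1.15,0]
    - [-3.6,1.15,0]
    - [-3.6,1.15,0]
    - [-3.6,1.15,0]
  twist: [4.6,4.6,0,0,0,0,0,0]

```text
t: 8.72
tool_pos: [0.514, -0.1602, 0.25]
eef_rot: [180.0, -0.0, 72.2]
ft_force: [0.8, 0.4, -0.1]
opening: 0.0857
grasp_force: 0.0
```

Emit:
servo_tool:
  travel:
    - [-3.6,1.15,0]
    - [-3.6,1.15,0]
    - [-0.5,0.1,0]
    - [0,0,0]
    - [0,0,0]
  twist: [0,0,0,0,0]

```text
t: 9.13
tool_pos: [0.513, -0.2393, 0.2495]
eef_rot: [-180.0, -0.0, 72.1]
ft_force: [0.1, 0.7, 0.5]
opening: 0.0852
grasp_force: 0.0
```

```bash
cat > w.py <<'E'
from m import *
ims=[]
# slot fit: render model of window opening outline vs image? use guard rect + dark/white contrast
for n in('scene','top'):
    c=cam(n); W=cloud(c)
    m=near(W,(.545,.2655),.15,.112,.13)&(c['color'].min(-1)>100); print(n,'guard',m.sum(),rect(W[m]))
    for p in finder.spot_point(n,'window')[:2]: print(n,'window',round(p['confidence'],2),onz(c,p['at'],.12))
    q=proj(c,[.545,.2655,.12]); u0,v0=(q-[25,20]).astype(int)
    a=cv2.resize(c['color'][v0:v0+40,u0:u0+50,::-1],None,fx=8,fy=8,interpolation=3)
    for x,y in [(-5,-21),(5,-21),(5,21),(-5,21),(-8,-24),(8,-24),(8,24),(-8,24)]:
        t=np.radians(-8.4); P=[.545+(x*np.cos(t)-y*np.sin(t))/1e3,.2655+(x*np.sin(t)+y*np.cos(t))/1e3,.12]
        s=(proj(c,P)-[u0,v0]+.5)*8; cv2.circle(a,tuple(int(k) for k in s),2,(0,0,255),-1)
    ims.append(a)
cv2.imwrite('pics/c3.png',np.hstack(ims))
E
python3 w.py; python3 g.py .5135 -.2402 .105 72.1
```

```text
scene guard 2082 (0.544916259765625, 0.2655098876953125, 204.15802001953125, 162.16403198242188, 81.85555267333984)
scene window 0.69 [0.5462 0.2691 0.12  ]
top guard 4472 (0.5451423950195312, 0.2651392517089844, 202.58953857421875, 160.7266082763672, 81.7090072631836)
top window 0.68 [0.5473 0.2674 0.12  ]
t 9.33 pos [ 0.5129 -0.2389  0.2499] rot [-179.9959   -0.01     72.1948] q [-36.4534   2.436  101.3455   0.0084  76.2256 -18.6502] f [ 0.4939  0.5152 -0.6239] op 0.08527801065711454 gf 0.0
cm before twist [-0.1128  0.099  14.4927] norm 14.493461772317852 | twist 0.0948105800224539 | cm after twist [-0.1127  0.0992 14.4927]
```

View pics/c3.png

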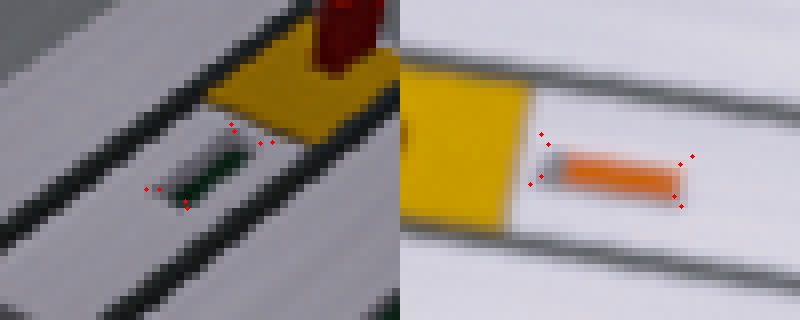

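The predicted window outline, with its centre at (0.545, 0.2655), sits well on the slot in both views. Now I'll grasp the dropout.

Emit:
servo_tool:
  travel:
    - [-0.1,0.1,2.5]
    - [0,0,3]
    - [0,0,3]
    - [0,0,3]
    - [0,0,2]
    - [0,0,1]
    - [0,0,0]
    - [0,0,0]
  twist: [0,0,0,0,0,0,0,0]

```text
t: 10.0
tool_pos: [0.5137, -0.2415, 0.1056]
eef_rot: [180.0, 0.0, 72.1]
ft_force: [0.1, -0.1, -0.1]
opening: 0.0854
grasp_force: 0.0
```

Emit:
servo_tool:
  travel:
    - [0,0,0]
    - [0,0,0]
    - [0,0,0]
    - [0,0,0]
    - [0,0,0]
    - [0,0,0]
    - [0,0,0]
    - [0,0,0]
  twist: [0,0,0,0,0,0,0,0]
  hand: 0
  force: 60

```text
t: 10.67
tool_pos: [0.5134, -0.242, 0.1054]
eef_rot: [180.0, 0.0, 72.1]
ft_force: [0.3, 0.9, 2.6]
opening: 0.0116
grasp_force: 59.1
```

```bash
python3 g.py .5135 -.2402 .25 72.1
```

```text
t 10.67 pos [ 0.5134 -0.242   0.1054] rot [179.9689   0.0134  72.0533] q [-36.6818  12.5844 106.5384  -0.0031  60.8434 -18.7336] f [0.2839 0.8577 2.5523] op 0.01160259652663927 gf 59.06259298324585
cm before twist [  0.173   -0.0362 -14.4642] norm 14.465295122191264 | twist -0.046697058018153825 | cm after twist [  0.1731  -0.036  -14.4642]
```

Emit:
servo_tool:
  travel:
    - [0,0,-1]
    - [0,0,-2]
    - [0,0,-2]
    - [0,0,-2]
    - [0,0,-3]
    - [0,0,-3]
    - [0,0,-2]
    - [0,0,0]
  twist: [0,0,0,0,0,0,0,0]

```text
t: 11.33
tool_pos: [0.5151, -0.2431, 0.2606]
eef_rot: [179.5, 0.2, 72.1]
ft_force: [0.5, -0.6, -1.5]
opening: 0.0113
grasp_force: 59.7
```

```bash
python3 g.py .545 .2655 .255 81.6
```

```text
t 11.33 pos [ 0.5151 -0.2431  0.2606] rot [179.4971   0.1675  72.0614] q [-36.6688   2.1267 100.5335   0.0029  76.8098 -18.7316] f [ 0.5161 -0.6082 -1.4664] op 0.011282297525302205 gf 59.74907577037811
cm before twist [ 49.3092 -12.8184   0.3001] norm 50.94898362624653 | twist -9.538618653151403 | cm after twist [50.7516 -4.47    0.3001]
```

Emit:
servo_tool:
  travel:
    - [0,0,0]
    - [0,0,0]
    - [1.5,-0.1,0]
    - [3,-0.3,0]
    - [3.5,-0.3,0]
    - [3.5,-0.3,0]
    - [3.5,-0.3,0]
    - [3.5,-0.3,0]
  twist: [-4.8,-4.7,0,0,0,0,0,0]

```text
t: 12.0
tool_pos: [0.5233, -0.0539, 0.2531]
eef_rot: [-179.8, -0.1, 81.4]
ft_force: [1.2, -1.4, -2.9]
opening: 0.0111
grasp_force: 59.5
```

Emit:
servo_tool:
  travel:
    - [3.5,-0.3,0]
    - [3.5,-0.3,0]
    - [3.5,-0.3,0]
    - [3.5,-0.3,0]
    - [3.5,-0.3,0]
    - [3.5,-0.3,0]
    - [3.5,-0.3,0]
    - [3.5,-0.4,0]
  twist: [0,0,0,0,0,0,0,0]

```text
t: 12.67
tool_pos: [0.5393, 0.2264, 0.253]
eef_rot: [-179.8, 0.0, 81.5]
ft_force: [1.5, -0.0, -2.6]
opening: 0.011
grasp_force: 59.5
```

Emit:
servo_tool:
  travel:
    - [2.5,-0.3,0]
    - [1.5,-0.2,0]
    - [0.2,0,0]
    - [0,0,0]
    - [0,0,0]
    - [0,0,0]
  twist: [0,0,0,0,0,0]

```text
t: 13.17
tool_pos: [0.5421, 0.2652, 0.2546]
eef_rot: [-180.0, 0.0, 81.4]
ft_force: [1.4, -0.4, -2.9]
opening: 0.0109
grasp_force: 59.6
```

```bash
cat > d.py <<'E'
from g import *
S={}; T={}
st=status.get_state(); p=np.array(st['tool_pos'])
for n in('scene','top'):
    c=S[n]=cam(n); W=cloud(c)
    i=c['color'].astype(int)
    m=red(c)&(np.hypot(W[...,0]-p[0],W[...,1]-p[1])<.06)&(W[...,2]>p[2]-.04)
    if m.sum()>5: print(n,'head',m.sum(),rect(W[m]),W[m].mean(0),'z',np.percentile(W[m][:,2],[2,98]))
    for l in ('dropout_tip','dropout_grip'):
        for o in finder.spot_point(n,l)[:2]:
            print(n,l,round(o['confidence'],2),o['at'],onz(c,o['at'],p[2]-(.096 if 'tip' in l else -.006)))
    a=np.radians(-8.4)
    q=proj(c,[p[0],p[1],p[2]-.06]).astype(int); u0,v0=q-[45,50]
    a=cv2.resize(c['color'][max(v0,0):v0+100,max(u0,0):u0+90,::-1],None,fx=4.4,fy=5.5,interpolation=3)
    S[n+'i']=a; print(n,'crop',u0,v0)
h=min(S['scenei'].shape[0],S['topi'].shape[0]); cv2.imwrite('pics/'+sys.argv[1],np.hstack([S['scenei'][:h],S['topi'][:h]]))
E
python3 d.py c4.png; python3 g.py .545 .2655 .255 81.6
```

```text
scene head 17 (0.5402481689453125, 0.2524492950439453, 7.298069000244141, 24.88722801208496, 1.2818810939788818) [0.5403 0.2523 0.2788] z [0.2773 0.2801]
scene dropout_tip 0.56 [337.4, 104.8] [0.5464 0.2625 0.1586]
scene dropout_grip 0.96 [341.6, 63.3] [0.5394 0.273  0.2606]
scene crop 292 40
top head 78 (0.5400149536132812, 0.25387229919433596, 26.215566635131836, 14.3619384765625, 70.91456604003906) [0.5387 0.2519 0.2792] z [0.2545 0.3157]
top dropout_tip 0.63 [123.4, 230.9] [0.5419 0.2712 0.1586]
top dropout_grip 0.64 [107.6, 226.3] [0.5379 0.2715 0.2606]
top crop 75 178
t 13.47 pos [0.5423 0.2659 0.255 ] rot [179.9934  -0.0015  81.5008] q [15.3768  7.3526 95.5588 -0.0013 77.0819 23.8763] f [ 0.5485 -0.5591 -3.9231] op 0.011114402839360145 gf 59.56848442554474
cm before twist [-0.0002  0.2749  0.0027] norm 0.27489495949245335 | twist -0.09922485667033243 | cm after twist [-0.0006  0.2749  0.0027]
```

View pics/c4.png

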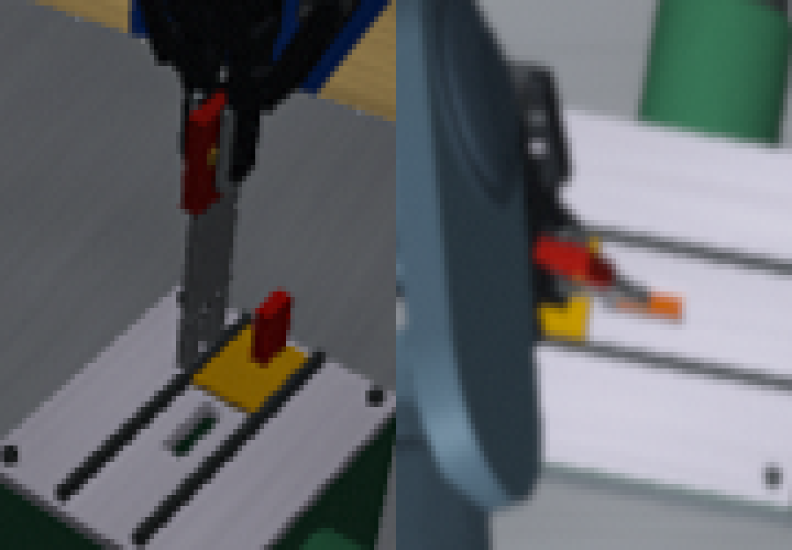

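Emit:
servo_tool:
  travel:
    - [-0.18,0.28,0]
    - [0,0,0.5]
    - [0,0,1]
    - [0,0,1]
    - [0,0,0.5]
    - [0,0,0]
    - [0,0,0]
    - [0,0,0]
  twist: [0,0,0,0,0,0,0,0]

```text
t: 14.13
tool_pos: [0.5448, 0.2644, 0.2251]
eef_rot: [180.0, -0.0, 81.6]
ft_force: [-0.0, 0.4, -2.2]
opening: 0.0113
grasp_force: 59.6
```

```bash
cat > o.py <<'E'
from g import *
s=status.get_state(); p=np.array(s['tool_pos']); R=Ro.from_euler('xyz',s['eef_rot'],degrees=True).as_matrix(); print(p,s['eef_rot'],s['ft_force'],s['t'])
ty=R[:,1]; tx=R[:,0]; tz=R[:,2]
tip=p+.0954*tz+.0019*tx; print('tip',tip)
B=lambda x,y,z: tip+x/1e3*ty+y/1e3*tx-z/1e3*tz
ims=[]
for n in('scene','top'):
    c=cam(n); k=10
    u0,v0=(proj(c,tip-[0,0,-.02])-[20,35 if n=='scene' else 25]).astype(int)
    a=cv2.resize(c['color'][v0:v0+55,u0:u0+40,::-1],None,fx=k,fy=k,interpolation=3)
    def L(P,Q,col): cv2.line(a,*[tuple(int(t) for t in (proj(c,X)-[u0,v0]+.5)*k) for X in(P,Q)],col,1)
    for sx in(-4,4):
        for q in [((-19,78),(-19,0)),((19,78),(19,0)),((-19,0),(-6,0)),((6,0),(19,0)),((-6,0),(-6,26)),((6,0),(6,26)),((-6,26),(6,26))]:
            L(B(sx,*q[0]),B(sx,*q[1]),(0,255,255) if sx<0 else (255,255,0))
    th=np.radians(-8.4)
    Wp=lambda x,y:[.545+(x*np.cos(th)-y*np.sin(th))/1e3,.2655+(x*np.sin(th)+y*np.cos(th))/1e3,.12]
    C=[(-8,-24),(8,-24),(8,24),(-8,24)]
    for i in range(4): L(Wp(*C[i]),Wp(*C[i-1]),(0,0,255))
    ims.append(a)
cv2.imwrite('pics/'+sys.argv[1],np.hstack(ims))
E
python3 o.py c5.png
```

```text
[0.5448 0.2644 0.2251] [179.9805  -0.0087  81.5596] [-0.0094  0.4293 -2.2218] 14.1333
tip [0.5451 0.2663 0.1297]
```

View pics/c5.png

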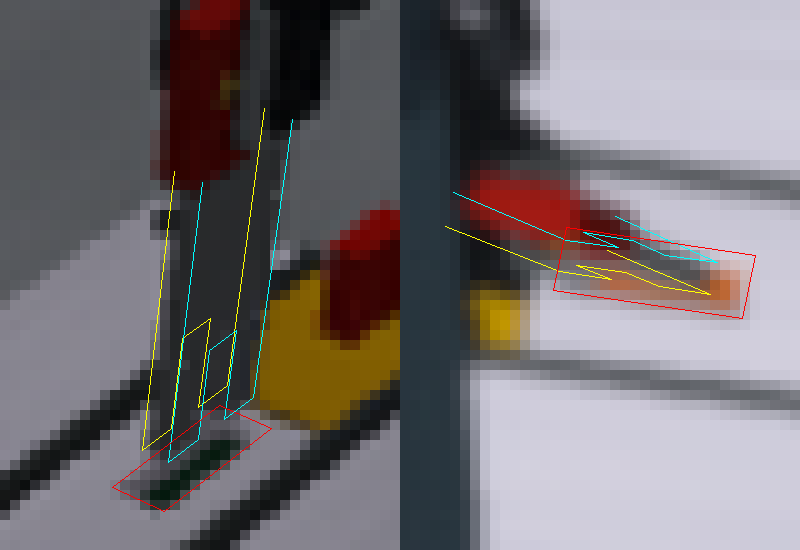

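The blade's light edge band in the scene crop runs nearly vertical, from (165,190) to (165,455). The predicted edge slopes from (175,172) to (142,450), so the dropout may be tilted in the grip. I'll check that against depth.

```bash
cat > t.py <<'E'
from g import *
s=status.get_state(); p=np.array(s['tool_pos']); R=Ro.from_euler('xyz',s['eef_rot'],degrees=True).as_matrix()
Q=[]
for n in ['scene']*4:
    c=cam(n); W=cloud(c); T=(W-p)@R; T[...,2]*=-1   # tool frame mm, z up
    T*=1000; m=(abs(T[...,0])<45)&(abs(T[...,1])<12)&(T[...,2]>-96)&(T[...,2]<-16)
    Q.append(T[m])
Q=np.vstack(Q); print('n',len(Q))
for z in range(-94,-14,8):
    k=Q[(Q[:,2]>=z)&(Q[:,2]<z+8)]
    if len(k)>8: print(z+4,len(k),'x pct2/98',np.percentile(k[:,0],[2,10,90,98]),'y pct',np.percentile(k[:,1],[5,50,95]))
E
python3 t.py
```

```text
n 1103
-90 111 x pct2/98 [-18.7576 -17.6208  14.6523  19.8247] y pct [-2.7939  2.9489  4.9754]
-82 112 x pct2/98 [-19.6289 -18.4889  15.0865  18.4303] y pct [-3.0109  2.5659  4.9122]
-74 106 x pct2/98 [-19.1153 -17.9198  13.9804  17.8977] y pct [-3.4123  3.4247  4.9102]
-66 104 x pct2/98 [-18.7926 -17.8118  14.4364  19.681 ] y pct [-0.733   3.5718  4.796 ]
-58 120 x pct2/98 [-19.2275 -17.4701  13.745   17.6831] y pct [-1.7667  3.6126  5.1315]
-50 126 x pct2/98 [-19.0424 -17.5599  14.2499  17.9866] y pct [-2.5803  3.4542  4.9845]
-42 116 x pct2/98 [-19.4127 -17.9711  13.8695  18.008 ] y pct [-1.1517  3.6494  4.9643]
-34 124 x pct2/98 [-18.6008 -17.9652  14.2068  18.0919] y pct [-1.6814  3.6824  5.0817]
-26 127 x pct2/98 [-19.1045 -18.1726  14.8152  19.9486] y pct [-2.8144  3.3844  4.7941]
-18 40 x pct2/98 [-22.9034 -21.3374   9.2024  14.2145] y pct [1.8175 4.0106 5.6014]
```

Depth shows the blade upright: its edges stay at ±19 mm about the TCP and its face offset is constant. It lines up with the window to within about 1 mm, so I'll descend in small steps and watch the force.

Emit:
servo_tool:
  travel:
    - [0,0,0.3]
    - [0,0,0.3]
    - [0,0,0.3]
    - [0,0,0.3]
    - [0,0,0.3]
    - [0,0,0.3]
    - [0,0,0]
    - [0,0,0]
  twist: [0,0,0,0,0,0,0,0]

```text
t: 15.1
tool_pos: [0.5445, 0.2642, 0.2066]
eef_rot: [-180.0, 0.0, 81.6]
ft_force: [-0.6, 0.7, -4.6]
opening: 0.0114
grasp_force: 59.6
```

Emit:
servo_tool:
  travel:
    - [0,0,0.5]
    - [0,0,0.5]
    - [0,0,0.5]
    - [0,0,0.5]
    - [0,0,0.5]
    - [0,0,0.5]
    - [0,0,0.5]
    - [0,0,0]
  twist: [0,0,0,0,0,0,0,0]

```text
t: 15.77
tool_pos: [0.544, 0.264, 0.1704]
eef_rot: [-179.9, 0.1, 81.6]
ft_force: [0.2, -0.3, -3.0]
opening: 0.0117
grasp_force: 59.6
```

Emit:
servo_tool:
  travel:
    - [0,0,0.2]
    - [0,0,0.2]
    - [0,0,0.2]
    - [0,0,0.2]
    - [0,0,0]
    - [0,0,0]
    - [0,0,0]
    - [0,0,0]
  twist: [0,0,0,0,0,0,0,0]

```text
t: 16.43
tool_pos: [0.5447, 0.2643, 0.1641]
eef_rot: [180.0, -0.0, 81.6]
ft_force: [0.1, -0.3, -2.3]
opening: 0.0111
grasp_force: 59.6
```

```bash
python3 t.py; python3 g.py .545 .2655 .1504 81.6
```

```text
n 865
-50 113 x pct2/98 [-43.0616 -37.424   20.9894  32.064 ] y pct [-10.3425   3.1243   9.2974]
-42 502 x pct2/98 [-43.2392 -37.7451  38.3188  43.4671] y pct [-9.7663  3.6215 11.182 ]
-34 104 x pct2/98 [-18.7809 -17.5622  14.3218  18.2015] y pct [-2.8815  3.7944  5.2399]
-26 110 x pct2/98 [-18.9793 -17.0196  13.0346  20.0568] y pct [-1.5637  3.8817  5.2609]
-18 36 x pct2/98 [-23.9212 -22.6074  -1.2226   3.9058] y pct [-2.1967  4.2534  5.5905]
t 16.63 pos [0.5447 0.2643 0.164 ] rot [179.9909  -0.0072  81.5549] q [15.1641 12.783  99.3536  0.0032 67.8522 23.6079] f [ 0.0156  0.079  -2.679 ] op 0.011505732765449384 gf 59.5885956287384
cm before twist [0.1234 0.0128 1.3643] norm 1.3699052350800889 | twist -0.045059456778375306 | cm after twist [0.1234 0.0129 1.3643]
```

Emit:
servo_tool:
  travel:
    - [0,0,0.2]
    - [0,0,0.2]
    - [0,0,0.2]
    - [0,0,0.1]
    - [0,0,0]
    - [0,0,0]
    - [0,0,0]
    - [0,0,0]
  twist: [0,0,0,0,0,0,0,0]

```text
t: 17.3
tool_pos: [0.5447, 0.2643, 0.1572]
eef_rot: [180.0, -0.0, 81.6]
ft_force: [-1.0, -0.3, 0.5]
opening: 0.011
grasp_force: 60.1
```

Emit:
servo_tool:
  travel:
    - [0,0,0.1]
    - [0,0,0.1]
    - [0,0,0]
    - [0,0,0]
    - [0,0,0]
    - [0,0,0]
    - [0,0,0]
  twist: [0,0,0,0,0,0,0]

```text
t: 17.88
tool_pos: [0.5447, 0.2643, 0.155]
eef_rot: [180.0, -0.0, 81.6]
ft_force: [-1.4, -0.7, 2.1]
opening: 0.0113
grasp_force: 60.3
```

Emit:
servo_tool:
  travel:
    - [0,0,0.1]
    - [0,0,0.1]
    - [0,0,0.1]
    - [0,0,0.1]
    - [0,0,0.05]
    - [0,0,0]
    - [0,0,0]
    - [0,0,0]
  twist: [0,0,0,0,0,0,0,0]

```text
t: 18.55
tool_pos: [0.5448, 0.2643, 0.1508]
eef_rot: [180.0, -0.0, 81.6]
ft_force: [-1.7, 0.0, 5.6]
opening: 0.0111
grasp_force: 60.7
```

```bash
python3 t.py | tail -4
python3 - <<'E'
from m import *
c=cam('scene')
i=c['color'][80:190,275:400,::-1]; cv2.imwrite('pics/c6.png',cv2.resize(i,None,fx=5,fy=5,interpolation=3))
F=[];import time
for _ in range(6): cam('top'); s=status.get_state(); F.append(s['ft_force'][2])
print(np.array(F),s['tool_pos'],s['grasp_force'],np.array(s['dq']),s['t'])
W=cloud(c); m=near(W,(.555,.34),.08,.146,.153)&red(c); print('tab',m.sum(),rect(W[m]))
E
```

```text
n 639
-34 407 x pct2/98 [-44.0152 -39.8415  21.4066  29.7479] y pct [-10.4838   3.4074  11.123 ]
-26 209 x pct2/98 [-38.1536 -18.4983  39.9791  43.8386] y pct [-2.401   3.8112 11.0125]
-18 21 x pct2/98 [-24.4433 -24.1233  -9.0005  -3.4142] y pct [-5.2339  4.2348  5.2285]
[4.672  5.2772 5.0271 5.5201 5.7589 4.3945] [0.5448 0.2643 0.1508] 60.73291897773743 [ 0.0246  0.0657 -0.0234 -0.0029  0.0459 -0.0335] 19.1
tab 0 (0.0, 0.0, 0.0, 0.0, 0.0)
```

View pics/c6.png

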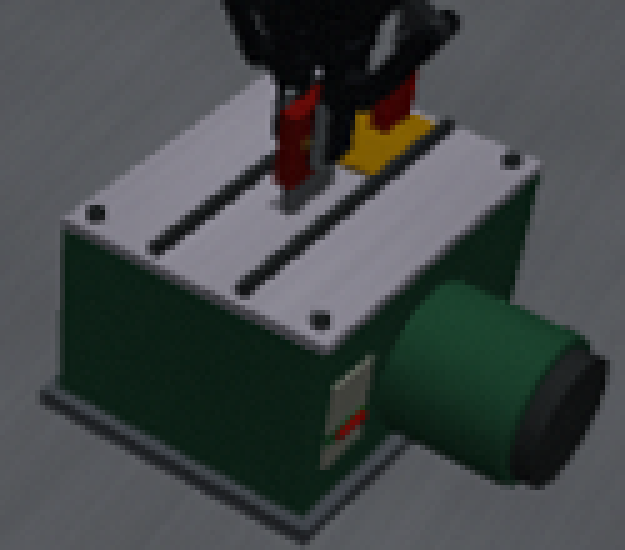

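The picture shows the dropout upright in the window, the shutter still open and the red pointer on the green band at (348,428). The force is about 7.6 N over baseline, which puts the pad near half travel. I'm handing in.

```bash
python3 -c "
from rig import r
print(r.job_done())"
```

```text
the job is handed in; nothing more can be done
None
```

I opened the shutter about 58 mm, passed the dropout's forked end down through the guard window, and handed in with it gripped upright and the pad pressed about 6.5 mm, near half of its 14 mm travel; the verdict was not shown.

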